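# Unlatch and open the green bottle-pen gate

## Robot

A 6-joint arm with a two-finger parallel gripper is mounted at the origin on a cart in front of the work surface, level with it; the furniture and walls round the work are solid. World frame = base frame: x ahead of the robot, y to its left, z up, the work surface at z = 0. Lengths are in m, angles in rad, forces in N, time in s.
With the tool pointing down it reaches from about 0.375 to 0.975 m from the base axis. Payload 3.8 kg.
Tool frame: the origin (TCP) lies between the finger pads; the fingertips stand 22 mm ahead of it and the grasp point (between the pads) lies 3 mm ahead of it; z points along the fingers, y is the direction in which the jaws open and shut (so a half turn about z gives the same grasp; the last joint's range is limited). The gripper opens to 85 mm and grips with 20 to 120 N. Pads are 22 mm wide; open, the fingers measure 114 mm over their backs; the gripper's body (76 mm by 85 mm) begins 54 mm behind the grasp point. The pads swing forward as they close: fully open they stand 13 mm farther back than shut.
Start: joints at [1.154, 0.264, 1.604, -0, 1.274, -0.037], TCP at [0.25, 0.627, 0.253] pointing down, gripper open.
Joint ranges: [-2.63, 2.63], [-0.94, 2.18], [0.31, 2.57], [-1.31, 4.45], [0, 2.66], [-2.55, 2.55]. Speed limits (rad/s): [2.57, 2.57, 3.14, 3.14, 3.14, 3.14].

## Interface

Orientations are given as a rotation vector (axis times angle).
In Python, from workcell import * gives the robot as it stands.
- The arm moves only by the tool step_arm, never from a script. Its argument "motion" is a list that holds one entry, the list of rows, each a list of 7 numbers: the finger opening in m, from 0 to 0.0854, then the shift along the world's x, y, z in m, then the turn, a rotation vector about the world's x, y, z in degrees. A call has exactly 8 rows; each row is the pose to reach, as a shift and turn from the pose measured when the call began; what a row does not reach only later rows make up. A row lasts 1/8 s, in which the tool goes at most 62.5 mm and 10.7 degrees, less where a joint would pass 70% of its speed; a pose out of reach is approached as far as the arm can. A call with a gripper value outside its range is refused whole. The fingers move at their own pace and stop on an object; "newtons" is the grip in N (left out, the last holds). Time passes only in rows, so rows that repeat a pose let the fingers close, or fill a call up. It gives the time, the measured TCP pose, the force and the opening at its end, in the units of the state.
- read_state(): the state, without advancing time (a new reading comes with each control period).
- read_camera(name): name is "scene" or "top" or "wrist"; returns (picture, depth): 420x560x3 uint8, blue, green, red; 420x560 float32, m along the optical axis (not along the pixel's ray), 0 where there is no reading.
- get_calibration(name): a dict with "K" (3x3 intrinsics, pixels), "world_from_camera" (4x4, takes a point from camera to world coordinates). Camera axes: x right, y down, z forward; pixel columns grow to the right and rows downward; lengths in m; the calibration is good to about 2 mm. A picture is of the moment at which its call begins: read the wrist's pose just before it. get_calibration takes no time and is no camera call; for the wrist camera it gives the pose at the moment of the call.
- finish_job(): hands the job in, once; it reports no verdict.
Trained networks look in the newest picture that a camera, given by its name, has taken for a name from the list of things; names that differ only in an ending like _2 or _b are one class to them, and where a whole thing is asked for, a point or a joint stands for the part that bears it (a point fixed in the world has none). Each returns a list of dicts, best first, with "score" (0 to 1); they miss things now and then, are a little off and sometimes report something else, mostly with a low value. They report only what shows in the picture. A call takes as long as a camera call.
- spot_in(camera, thing): "xyz" ([x, y, z] in m, in the coordinates of the camera as it stood for that picture, good to about 4 mm: the middle of the surface that is visible of it).
- regions_of(camera, thing): "region" (420x560 bool, what is visible of it).
The state is a dict: "time": time; "q": joint angles; "joint_vel": joint speeds; "joint_torque": joint torques, N m; "tool_pos": TCP position; "tcp_rot": TCP orientation; "wrist_force": force on the tool from outside, world axes, zero at the start; "torque": the same for the moment, N m; "width": opening from 0.0 (shut) to 1.0 (fully open).
Only numpy, scipy, OpenCV 4.12 (cv2) and the standard library are available. Lean on these libraries where they do the work, as an engineer would, in place of code of your own. Each camera call takes 0.05 s, during which the arm holds its last target. There are 200 camera calls.

## Task

Open the gate of the green bottle pen so that the bottle in it can be reached: press down the thumb lever on top of the gate so that the latch bar lifts out of its catch, keep it down while you swing the gate out toward the robot, leave the gate wide open (at least 60 degrees), and let go. Leave the gate of the blue pen shut.

Things in the scene. Friction and masses are not known exactly. Their poses are not given: they have to be found in the camera images.
- green_lever (a point): Centre of the green thumb pad (24 mm wide along x, 34 long along y, 14 high) with the bar down, 115 mm above the bench; turns with the green gate, but does not sink with the lever. Gate shut: x points into the pen, y along the gate to its vertical hinge line, 70 mm away, z up. Pinch the pad across x, fingers straddling the gate (12 mm thick, top edge 41 mm below the point), or press it.
- green_latch (a joint): Green latch bar (rad): 0 = down in its catch, clear at about 0.21 (pad 10 mm down), stop at 0.40 (17.5 mm). Pressing takes about 1 N; it falls back by itself. From point green_lever along -y: pivot at 45 mm (cheeks 16 mm long, 18 across, top 124 mm above the bench), catch (open-topped fork on a post) at 105 mm, weighted bar end at 132 mm.
- green_gate (a joint): Green gate (rad): 0 = shut, grows as the latch end swings out toward the robot (clockwise from above), stop at 1.75. Slightly stiff (0.04 N m): it stays where it is left. The pen, 212 mm wide with aluminium posts and rails, reaches 130 mm behind the gate and holds a brown bottle 71 mm high.
- blue_gate (a joint): Gate (rad, 0 = shut) of the blue pen: same make, beside the green one (either may be the left one), with a black canister in it. It must stay shut.

How it is judged:
By the outcome, as a careful person would: the job done as asked, in the order asked, and still so for the second after the job is handed in, with the robot touching nothing.
It also fails if it takes over 34 s, if anything falls off the work surface, if the arm or the gripper's body presses on something with over 40 N, if the wrist force passes 120 N, or if a joint passes its speed limit or range.

## Working session

There is one attempt and no reset: what is moved stays moved. The work goes in short steps, Python scripts to look and compute and a tool call to move; the robot and the scene stay as the last step left them, time stands still between calls to the robot, and variables do not carry over. Pictures are saved under pics/ and viewed, on a budget of 10 in all, crops included, one or two more only if the job needs it, and the job is handed in when it is done.

Besides the shell and the picture viewer there is one more tool, called after ">>>" in YAML: its name, and indented under it one key for each argument. step_arm: Moves the arm, as the interface text tells. Its arguments: {"type":"object","properties":{"motion":{"type":"array"},"newtons":{"type":"number"}},"required":["motion"]}

```bash
mkdir -p pics
cat > h.py <<'E'
from workcell import *
import numpy as np, cv2
def w(cam,p):
    T=get_calibration(cam)["world_from_camera"]; return (np.array(T)@np.r_[p,1])[:3]
E
python3 - <<'E'
from h import *
for c in ("top","scene"):
    im,d=read_camera(c); cv2.imwrite(f"pics/{c}1.png",im)
    for t in ("green_lever","green_latch","green_gate","blue_gate"):
        for r in spot_in(c,t)[:3]: print(c,t,round(r["score"],2),w(c,r["xyz"]).round(3))
s=read_state();print(s["time"],s["tool_pos"],s["tcp_rot"])
E
```

```text
top green_lever 0.7 [0.493 0.338 0.119]
top green_latch 0.63 [0.489 0.334 0.118]
top green_gate 0.58 [0.492 0.341 0.119]
top blue_gate 0.76 [0.585 0.063 0.12 ]
scene green_lever 0.82 [0.486 0.315 0.117]
scene green_latch 0.86 [0.483 0.318 0.119]
scene green_latch 0.55 [0.485 0.318 0.119]
scene green_gate 0.56 [0.488 0.315 0.117]
scene blue_gate 0.98 [0.586 0.054 0.072]
0.5 [0.25024556 0.62688988 0.2532762 ] [-5.93038025e-01 -3.08508023e+00  4.40978718e-05]
```

View pics/top1.png

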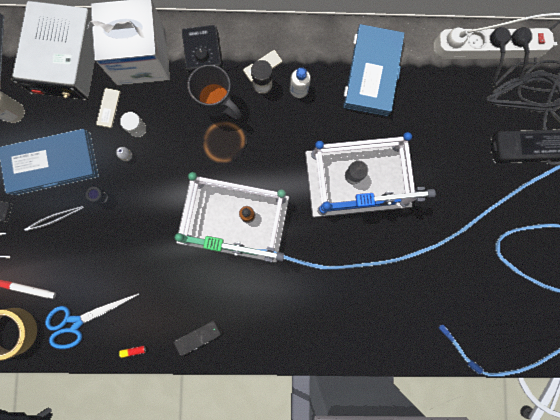

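View pics/scene1.png

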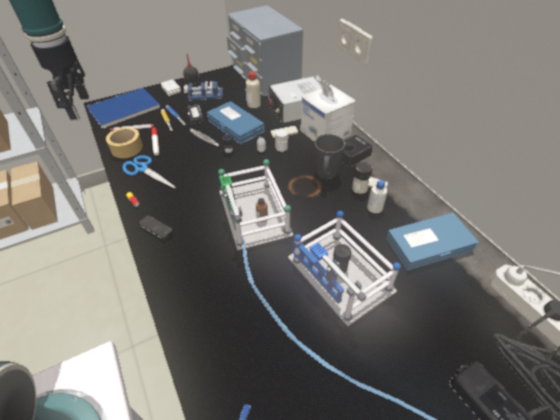

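The top view shows the green pen in the middle, with its pad near (212,243), hinge cap near (181,238) and latch end near (280,257). The blue pen is to the right. Next I get the pad centre and the gate direction.

Run:
```python
from h import *
im,d=read_camera("top"); K=np.array(get_calibration("top")["K"])
def px(u,v,z=None):
    z=d[v,u] if z is None else z
    return w("top",np.linalg.inv(K)@[u*z,v*z,z])
hsv=cv2.cvtColor(im,cv2.COLOR_BGR2HSV)
m=cv2.inRange(hsv,(40,60,40),(90,255,255)); m[:, :160]=0; m[:,300:]=0; m[:165]=0; m[270:]=0
n,l,s,c=cv2.connectedComponentsWithStats(m)
for i in range(1,n):
    if s[i,4]<8: continue
    P=np.array([px(u,v) for v,u in zip(*np.where(l==i))])
    print(s[i],c[i].round(1),np.median(P,0).round(3),P.min(0).round(3),P.max(0).round(3))
for u,v in [(226,246),(232,247),(238,248),(245,250),(252,251),(260,253),(266,254),(272,255),(278,256),(283,258)]: print(u,v,px(u,v).round(3),im[v,u])
x=cv2.resize(im[165:275,165:300],None,fx=5,fy=5,interpolation=cv2.INTER_CUBIC); cv2.imwrite("pics/crop.png",x)
```

```text
[188 172   9   8  61] [191.7 175.5] [0.627 0.408 0.092] [ 0.62   0.4   -0.002] [0.651 0.434 0.097]
[278 190   7   7  45] [281. 193.] [0.596 0.236 0.092] [0.59  0.231 0.086] [0.602 0.242 0.096]
[174 233  49  19 442] [201.5 241.4] [0.502 0.375 0.117] [ 0.462  0.248 -0.004] [0.519 0.458 0.978]
226 246 [0.492 0.336 0.119] [249 249 249]
232 247 [0.49  0.325 0.12 ] [249 248 248]
238 248 [0.488 0.314 0.119] [249 248 248]
245 250 [0.485 0.301 0.118] [251 250 251]
252 251 [0.483 0.288 0.121] [249 249 249]
260 253 [0.48  0.274 0.122] [250 250 250]
266 254 [0.478 0.263 0.12 ] [251 251 250]
272 255 [0.476 0.252 0.119] [250 250 250]
278 256 [0.475 0.241 0.121] [141 129 129]
283 258 [0.471 0.231 0.122] [144 129 120]
```

View pics/crop.png

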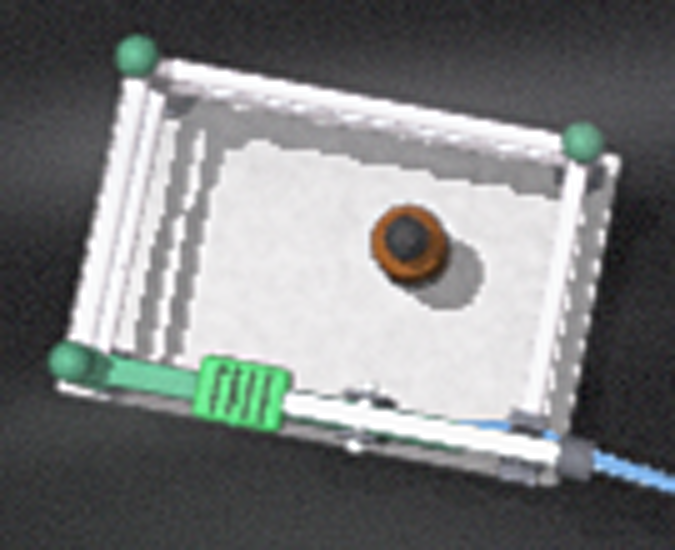

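The pad centre is near (0.4965, 0.359). The gate's y axis is rotated about -10.2° from world y, which puts the hinge near (0.509, 0.428). I'll hover over the pad with the jaws set across the gate.

>>> step_arm:
  motion:
    - [[0.06, 0.031, -0.034, -0.005, 0, 0, -9.8], [0.06, 0.062, -0.067, -0.01, 0, 0, -19.6], [0.06, 0.093, -0.1, -0.015, 0, 0, -29.4], [0.06, 0.124, -0.134, -0.02, 0, 0, -39.2], [0.06, 0.155, -0.167, -0.025, 0, 0, -49], [0.06, 0.186, -0.2, -0.03, 0, 0, -58.8], [0.06, 0.217, -0.234, -0.035, 0, 0, -68.6], [0.06, 0.2465, -0.268, -0.04, 0, 0, -78.4]]
  newtons: 20

```text
time: 1.55
tool_pos: [0.4978, 0.3578, 0.2134]
tcp_rot: [2.415, 2.009, 0.001]
wrist_force: [0.8, 0.4, 0.4]
width: 0.704
```

Run:
```python
from h import *
s=read_state();im,d=read_camera("wrist"); cv2.imwrite("pics/w1.png",im)
C=get_calibration("wrist");K=np.array(C["K"])
print(s["time"],s["tool_pos"],s["tcp_rot"],s["q"],s["width"])
for r in spot_in("wrist","green_lever")[:2]: print(r["score"],w("wrist",r["xyz"]).round(4))
hsv=cv2.cvtColor(im,cv2.COLOR_BGR2HSV)
m=cv2.inRange(hsv,(45,140,100),(80,255,255))&((d>0)*255).astype(np.uint8)
v,u=np.where(m>0); z=d[v,u]
P=np.c_[(u-K[0,2])/K[0,0]*z,(v-K[1,2])/K[1,1]*z,z,np.ones(len(z))]@np.array(C["world_from_camera"]).T
P=P[P[:,2]>.117,:3]; print(len(P),np.median(P,0))
print(cv2.minAreaRect((P[:,:2]*1000).astype(np.float32)))
```

```text
1.55 [0.49778522 0.35777258 0.21343772] [2.41510446e+00 2.00907873e+00 1.10692227e-03] [5.82553909e-01 1.75193663e-01 1.78611409e+00 3.19358291e-06
 1.17957614e+00 7.65588307e-01] 0.7037460437625769
0.9 [0.4998 0.3506 0.1166]
1418 [0.50277945 0.35782563 0.12157271]
((502.2010803222656, 356.6106262207031), (34.41733932495117, 22.529813766479492), 79.73116302490234)
```

View pics/w1.png

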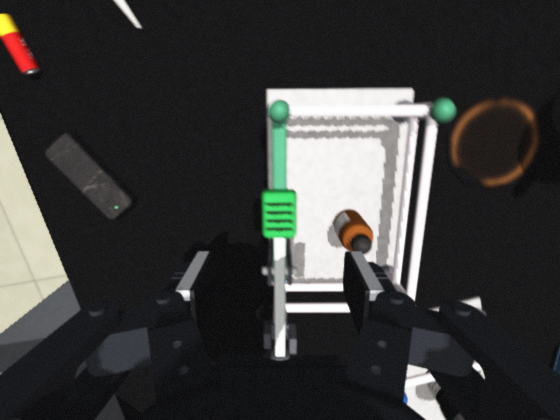

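The pad shows at (280,213), midway between the finger columns. The wrist measurement gives (0.502, 0.357) and the top view gave 0.4965 in x, so I'll aim for 0.500.

>>> step_arm:
  motion:
    - [[0.05, 0.001, -0.001, -0.02, 0, 0, 0], [0.05, 0.002, -0.001, -0.045, 0, 0, 0], [0.05, 0.002, -0.001, -0.07, 0, 0, 0], [0.05, 0.002, -0.001, -0.085, 0, 0, 0], [0.05, 0.002, -0.001, -0.095, 0, 0, 0], [0.05, 0.002, -0.001, -0.095, 0, 0, 0], [0.05, 0.002, -0.001, -0.095, 0, 0, 0], [0.05, 0.002, -0.001, -0.095, 0, 0, 0]]

```text
time: 2.65
tool_pos: [0.5018, 0.355, 0.1189]
tcp_rot: [2.414, 2.007, 0.002]
wrist_force: [0.2, 0.4, -0.4]
width: 0.585
```

Run:
```python
from h import *
im,d=read_camera("wrist"); cv2.imwrite("pics/w2.png",im)
s=read_state();print(s["tool_pos"],s["wrist_force"])
```

```text
[0.50167588 0.35485873 0.11880924] [-0.03742196 -0.50550787  0.41903905]
```

View pics/w2.png

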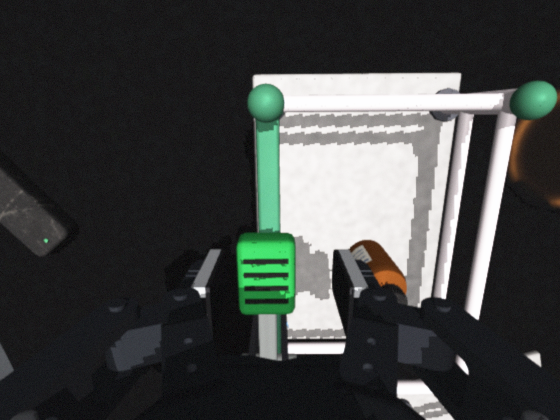

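The pad is centred near column 267 and the jaws near 277, so I need about 4 mm outward before closing.

>>> step_arm:
  motion:
    - [[0.05, -0.004, 0.002, 0, 0, 0, 0], [0.05, -0.004, 0.002, 0, 0, 0, 0], [0.05, -0.004, 0.002, 0, 0, 0, 0], [0.02, -0.004, 0.002, 0, 0, 0, 0], [0.02, -0.004, 0.002, 0, 0, 0, 0], [0.02, -0.004, 0.002, 0, 0, 0, 0], [0.02, -0.004, 0.002, 0, 0, 0, 0], [0.02, -0.004, 0.002, 0, 0, 0, 0]]
  newtons: 20

```text
time: 3.7
tool_pos: [0.4968, 0.357, 0.1187]
tcp_rot: [2.415, 2.008, -0.001]
wrist_force: [-5.0, 1.0, 3.6]
width: 0.269
```

>>> step_arm:
  motion:
    - [[0.015, 0, 0, -0.003, 0, 0, 0], [0.015, 0, 0, -0.006, 0, 0, 0], [0.015, 0, 0, -0.009, 0, 0, 0], [0.015, 0, 0, -0.012, 0, 0, 0], [0.015, 0, 0, -0.014, 0, 0, 0], [0.015, 0, 0, -0.014, 0, 0, 0], [0.015, 0, 0, -0.014, 0, 0, 0], [0.015, 0, 0, -0.014, 0, 0, 0]]
  newtons: 30

```text
time: 4.7
tool_pos: [0.4967, 0.3566, 0.1058]
tcp_rot: [2.414, 2.008, -0.002]
wrist_force: [-4.8, -1.5, 7.7]
width: 0.274
```

Run:
```python
from h import *
im,d=read_camera("wrist"); a=im
b,_=read_camera("scene"); b=cv2.resize(b[150:260,190:310],None,fx=3.8,fy=3.8)
o=np.zeros((420,800,3),np.uint8); o[:,:340]=a[:,110:450]; o[:418,342:798]=b[:418,:456]; cv2.imwrite("pics/p3.png",o)
```

```text
(no output)
```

View pics/p3.png

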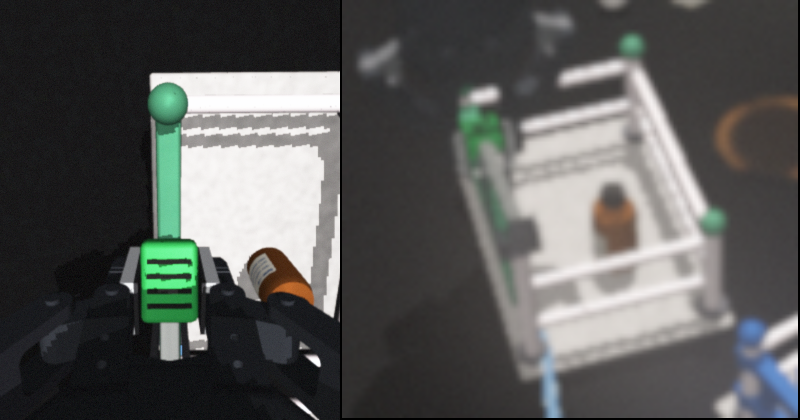

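The pinch holds (23 mm wide) and the weighted bar end stands clear of its fork. Now I swing about the hinge at about (0.509, 0.4255), keeping the lever down.

>>> step_arm:
  motion:
    - [[0.015, -0.006, 0.0013, -0.001, 0, 0, -5], [0.015, -0.0118, 0.0032, -0.001, 0, 0, -10], [0.015, -0.0174, 0.0056, -0.001, 0, 0, -15], [0.015, -0.0228, 0.0084, -0.001, 0, 0, -20], [0.015, -0.028, 0.0117, -0.001, 0, 0, -25], [0.015, -0.0328, 0.0154, -0.001, 0, 0, -30], [0.015, -0.0373, 0.0196, -0.001, 0, 0, -35], [0.015, -0.0414, 0.0241, -0.001, 0, 0, -40]]

```text
time: 5.8
tool_pos: [0.4533, 0.3813, 0.1056]
tcp_rot: [-2.957, -1.06, 0.008]
wrist_force: [-9.9, 2.2, 8.0]
width: 0.276
```

>>> step_arm:
  motion:
    - [[0.015, -0.0017, 0.0043, 0, 0, 0, -4.6], [0.015, -0.005, 0.0094, 0, 0, 0, -9.6], [0.015, -0.0077, 0.0149, 0, 0, 0, -14.6], [0.015, -0.0101, 0.0204, 0, 0, 0, -19.6], [0.015, -0.0118, 0.0263, 0, 0, 0, -24.6], [0.015, -0.0131, 0.0323, 0, 0, 0, -29.6], [0.015, -0.014, 0.0384, 0, 0, 0, -34.6], [0.015, -0.0143, 0.0444, 0, 0, 0, -39.6]]

```text
time: 6.8
tool_pos: [0.4356, 0.4282, 0.1059]
tcp_rot: [-3.137, 0.008, 0.016]
wrist_force: [-13.4, 8.1, 5.1]
width: 0.276
```

Run:
```python
from h import *
s=read_state();print(s["q"],s["wrist_force"],s["torque"])
im,d=read_camera("wrist"); b,_=read_camera("top")
b=cv2.resize(b[165:285,150:300],None,fx=2.6,fy=2.6)
o=np.zeros((420,800,3),np.uint8); o[:,:400]=im[:,80:480]; o[:312,405:795]=b; cv2.imwrite("pics/p4.png",o)
```

```text
[0.73067696 0.27605406 1.87758774 0.01204638 0.99224782 2.29978892] [-13.40728511   8.09931161   5.12684034] [1.20488151 2.14008993 0.69543941]
```

View pics/p4.png

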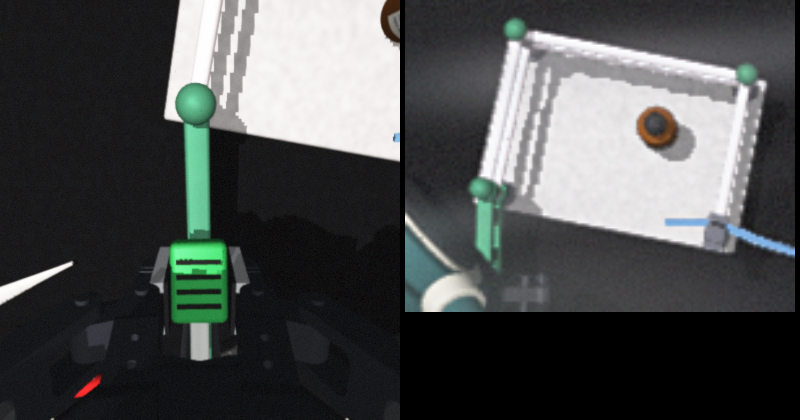

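The gate is about 80° open and the bottle pen is clear. I'll let the lever back up, relieve the pull, open the jaws and retreat.

>>> step_arm:
  motion:
    - [[0.015, 0.002, -0.001, 0.003, 0, 0, 0], [0.015, 0.003, -0.001, 0.007, 0, 0, 0], [0.015, 0.003, -0.001, 0.011, 0, 0, 0], [0.05, 0.003, -0.001, 0.012, 0, 0, 0], [0.06, 0.003, -0.001, 0.012, 0, 0, 0], [0.06, 0.003, -0.001, 0.012, 0, 0, 0], [0.06, 0.003, -0.001, 0.012, 0, 0, 0], [0.06, 0.003, -0.001, 0.012, 0, 0, 0]]

```text
time: 7.9
tool_pos: [0.4387, 0.4272, 0.1178]
tcp_rot: [-3.137, 0.006, 0.015]
wrist_force: [0.3, -0.4, 0.8]
width: 0.703
```

>>> step_arm:
  motion:
    - [[0.06, 0, 0, 0.02, 0, 0, 0], [0.06, 0, 0, 0.045, 0, 0, 0], [0.06, 0, 0, 0.075, 0, 0, 0], [0.06, 0, 0.02, 0.11, 0, 0, 0], [0.06, 0, 0.06, 0.14, 0, 0, 0], [0.06, 0, 0.1, 0.15, 0, 0, 0], [0.06, 0, 0.14, 0.15, 0, 0, 0], [0.06, 0, 0.16, 0.15, 0, 0, 0]]

```text
time: 8.9
tool_pos: [0.4385, 0.5896, 0.2699]
tcp_rot: [-3.135, 0.004, 0.013]
wrist_force: [0.5, -0.3, -0.4]
width: 0.704
```

Run:
```python
from h import *
s=read_state();print(s["time"],s["q"],s["tool_pos"],s["wrist_force"])
b,_=read_camera("top"); c,_=read_camera("scene")
b=cv2.resize(b[130:290,150:450],None,fx=2.6,fy=2.6)[:, :780]
o=np.zeros((590,780,3),np.uint8); o[:416,:]=b; o[416:590,:400]=cv2.resize(c[150:320,190:400],(400,324))[:174]; cv2.imwrite("pics/p5.png",o)
```

```text
8.9 [0.89265025 0.36765011 1.43952367 0.01107215 1.33434906 2.46330098] [0.43846734 0.58955344 0.26994911] [ 0.49493201 -0.31180231 -0.37703912]
```

View pics/p5.png

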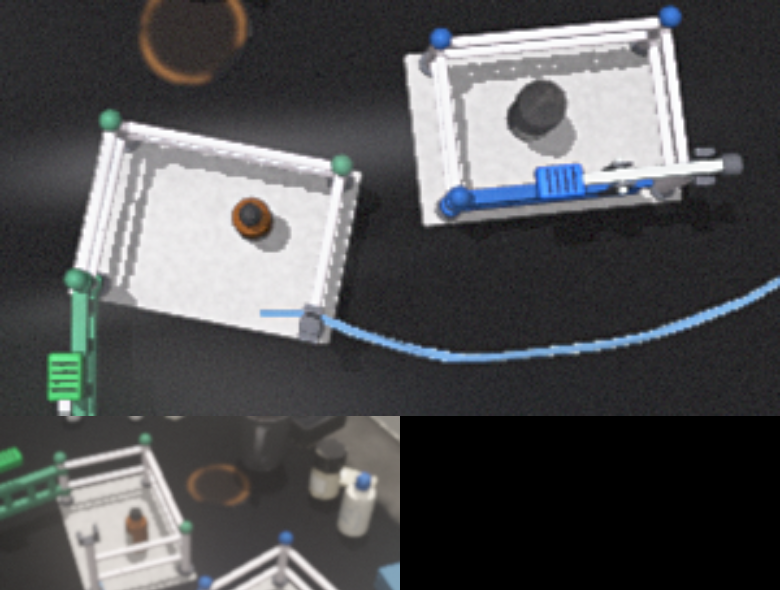

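The green gate stands wide open at about 80°, the blue gate is as it was, and the gripper is clear with no force on it. I'm handing in.

```bash
python3 -c "from workcell import *; print(finish_job())"
```

```text
the job is handed in; nothing more can be done
None
```

The green pen's gate is open at about 80° and the bottle can be reached. I pinched the green thumb pad and pressed it about 13 mm. The camera showed the latch bar clear of its fork before I swung the gate out about its hinge. I then let the lever back up, opened the jaws and backed away. I handed the job in at about 9 s of the 34 s allowed.

**Last checks:** After I let go, the top view showed the green gate staying wide open, the bottle upright and the blue gate still shut. The 80° comes from the tool's turn and agrees with the top view by eye; I did not measure it separately. The force on the gripper was about zero, and the highest wrist force I read was about 16 N.

**Disagreement:** The top and wrist cameras put the pad about 6 mm apart in x. I settled it with a close-up before gripping, which led to a 4 mm correction. No check failed.

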